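Latch the loaded tray carrier on the inspection bench

ROBOT

A 6-joint arm with a two-finger parallel gripper is mounted at the origin on the work surface. World frame = base frame: x ahead of the robot, y to its left, z up, the work surface at z = 0. Lengths are in m, angles in degrees, forces in N, time in s.
With the tool pointing down it reaches from about 0.325 to 1 m from the base axis. Payload 5.1 kg.
Tool frame: the origin (TCP) lies on the centre line of the jaws, within the pads' length; the fingertips stand 22 mm ahead of it and the grasp point (between the pads) lies 3 mm ahead of it; z points along the fingers, y is the direction in which the jaws open and shut (so a half turn about z gives the same grasp; the last joint's range is limited). The gripper opens to 85 mm and grips with 20 to 120 N. Pads are 22 mm wide; open, the fingers measure 114 mm over their backs; the gripper's body (76 mm by 85 mm) begins 54 mm behind the grasp point. The pads swing forward as they close: fully open they stand 13 mm farther back than shut.
Start: joints at [64.022, 7.093, 94.555, -0, 78.352, -4.733], TCP at [0.236, 0.606, 0.222] pointing down, gripper open.
Joint ranges: [-149.61, 149.61], [-58.7, 133.49], [1.44, 155.28], [-77.14, 257.14], [18.33, 153.61], [-166.67, 166.67]. Speed limits (degrees/s): [147.25, 147.25, 180, 180, 180, 180].

INTERFACE

Orientations are given as a 3x3 rotation matrix whose columns are the frame's x, y, z axes.
In Python, from workcell import ctrl gives the robot as it stands.
- The arm moves only by the tool drive_tool, never from a script. Its argument "increments" is one flat list of numbers, 6 for each row, row after row: the shift along the world's x, y, z in mm, then the turn, a rotation vector about the world's x, y, z in degrees. In form: [tx, ty, tz, wx, wy, wz, tx, ty, tz, wx, wy, wz, ...]. A call has 1 to 10 rows; each row shifts and turns the commanded pose from where the row before left it; what a row does not reach is not made up. A row lasts 1/8 s, in which the tool goes at most 62.5 mm and 10.7 degrees, less where a joint would pass 70% of its speed; a pose out of reach is approached as far as the arm can. A call is refused whole if a number of a shift passes 62.5 or a number of a turn 10.7, either way. A call with a gripper value outside its range is refused whole. "grip" is the opening, from -1 (shut) to 1 (fully open), set as the call begins (left out, the last holds). The fingers move at their own pace and stop on an object; the grip force is fixed at half the most. Time passes only in rows, so rows that do not move let the fingers close. It gives the time, the measured TCP pose, the force and the opening at its end, in the units of the state.
- ctrl.state(): the state, without advancing time (a new reading comes with each control period).
- ctrl.read_camera(name): name is "scene" or "top" or "wrist"; returns a dict with "img" (384x512x3 uint8, red, green, blue), "fx", "fy", "cx", "cy" (pixels), "k1" (the pictures are not rectified: a ray, as slopes to the right and down, at radius r is drawn at 1 + k1 r^2 times it, then the intrinsics apply), "R" (3x3) and "t" (3): a world point X has camera coordinates R X + t. Camera axes: x right, y down, z forward; pixel columns grow to the right and rows downward; lengths in m; the calibration is good to about 2 mm. A picture is of the moment at which its call begins. There is no depth.
- ctrl.close_job(): hands the job in, once; it reports no verdict.
The state is a dict: "time_s": time; "joints": joint angles; "joint_vel": joint speeds; "joint_torque": joint torques, N m; "eef_pos": TCP position; "ee_rot": TCP orientation; "force": force on the tool from outside, world axes, zero at the start; "moment": the same for the moment, N m; "gripper_width": opening from 0.0 (shut) to 1.0 (fully open).
Only numpy, scipy, OpenCV 4.12 (cv2) and the standard library are available. Lean on these libraries where they do the work, as an engineer would, in place of code of your own. Each camera call takes 0.05 s, during which the arm holds its last target.

TASK

Two tray carriers stand on the bench with their latch bars swung open; only one holds a blue tray of steel rods. Take that loaded carrier's latch bar by its red ball knob, lift it over the low yellow lip of its keeper, swing it across and let it drop fully down into the notch, so that the tray cannot slide out. Leave the empty carrier's latch and the spray bottle as they are.

Things in the scene. Friction and masses are not known exactly. Their poses are not given: they have to be found in the camera images.
- loaded_knob (a point): Centre of the 30 mm red ball knob on the loaded carrier's latch bar (10 mm wide, 14 high, 220 long, 0.2 kg). The ball's centre is 45 mm above the bar's centre line, on a 10 mm stem, 210 mm along the bar from its pivot, where the bar swings sideways and tilts up freely. At first the bar lies level on the ledge outside the lip, 0.27 to 0.52 rad open towards the robot. y: to the pivot; z: up.
- loaded_notch (a point): Notch, 32 mm wide between yellow cheeks: where the home bar's centre line lies, 60 mm over the table, 7 mm over notch floor and ledge. Axes: x from the carrier's open front inward, y along the home bar to the pivot (170 mm, same height), z up. Home ball centre: y -40, z +45 mm. Cheeks 8 mm thick, 20 mm along y: lip (-x) rises to z +14 mm, back stop (+x) to +28 mm. Carrier is fixed.
- empty_knob (a point): Centre of the same red ball knob on the latch bar of the other, identical but empty carrier (grey floor between its white walls, no blue tray), its bar also swung open. To be left as it is.
- spray_center (a point): Loose spray bottle with a green glass body (72 mm across) and a black trigger head, 180 mm tall, standing on the bench; this point is on its axis, 90 mm up. To be left standing where it is.

How it is judged:
By the outcome, as a careful person would: the job done as asked, in the order asked, and still so for the second after the job is handed in, with the robot touching nothing.
It also fails if it takes over 32 s, if anything falls off the work surface, if the arm or the gripper's body presses on something with over 40 N, if the wrist force passes 120 N, or if a joint passes its speed limit or range.

## Working session

There is one attempt and no reset: what is moved stays moved. The work goes in short steps, Python scripts to look and compute and a tool call to move; the robot and the scene stay as the last step left them, time stands still between calls to the robot, and variables do not carry over. Pictures are saved under pics/ and viewed, and the job is handed in when it is done.

Besides the shell and the picture viewer there is one more tool, called after ">>>" as a command line: name --argument value ..., lists and objects as JSON in quotes. drive_tool: Moves the arm, as the interface text tells. Its arguments: {"type":"object","properties":{"increments":{"type":"array","items":{"type":"number"}},"grip":{"type":"number"}},"required":["increments"]}

```bash
mkdir -p pics; ls; python3 - <<'E'
from workcell import ctrl
import cv2,numpy as np,json
for n in ["scene","top","wrist"]:
    c=ctrl.read_camera(n)
    cv2.imwrite(f"pics/{n}0.png",c["img"][:,:,::-1])
    print(n,c["fx"],c["cx"],c["cy"],c["k1"],np.round(c["R"],3).tolist(),np.round(c["t"],3))
    np.savez(f"{n}0.npz",**c)
s=ctrl.state();print(s)
E
```

```text
pics
scene 418.1638758824639 261.13917543077946 189.03720059169524 -0.09587996949938919 [[-0.573, 0.82, -0.009], [0.62, 0.426, -0.658], [-0.536, -0.382, -0.753]] [ 0.223 -0.246  1.454]
top 423.68238190229783 253.3424369096079 191.35460747090283 -0.13530105028349018 [[-0.007, -1.0, 0.002], [-0.995, 0.007, -0.099], [0.099, -0.002, -0.995]] [0.086 0.512 1.241]
wrist 310.03325266141985 256.37944316551625 186.29572418774626 -0.0725289736528526 [[0.363, 0.932, -0.002], [0.885, -0.344, 0.315], [0.293, -0.116, -0.949]] [-0.649 -0.041  0.381]
{'time_s': 0.15, 'joints': array([ 6.40211664e+01,  7.12536551e+00,  9.46170929e+01,  7.75810189e-04,
        7.83527740e+01, -4.73207716e+00]), 'joint_vel': array([-0.00339384, -0.11814724, -0.18287171, -0.08327854,  0.10483345,
        0.01153093]), 'joint_torque': array([ 6.65747557e-04, -4.24230266e+01, -3.66014957e+01, -8.07112542e-05,
        4.71062172e-03,  1.14706356e-06]), 'eef_pos': array([0.23534801, 0.60535983, 0.22132015]), 'ee_rot': array([[-9.32027335e-01,  3.62387222e-01, -7.39994035e-04],
       [ 3.62387947e-01,  9.32026159e-01, -1.48836124e-03],
       [ 1.50330702e-04, -1.65535828e-03, -9.99998619e-01]]), 'force': array([ 0.25868507, -0.49933919,  0.65007445]), 'moment': array([ 0.00661112,  0.05402335, -0.03439761]), 'gripper_width': 0.9982676062488857}
```

View pics/scene0.png

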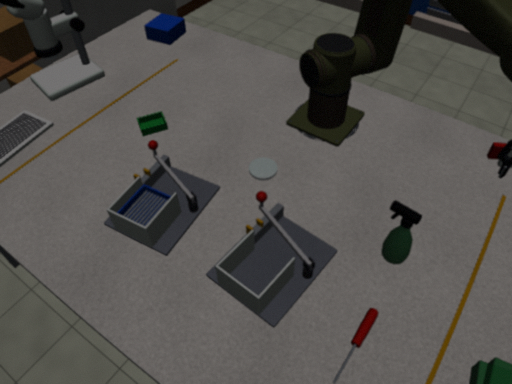

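View pics/top0.png

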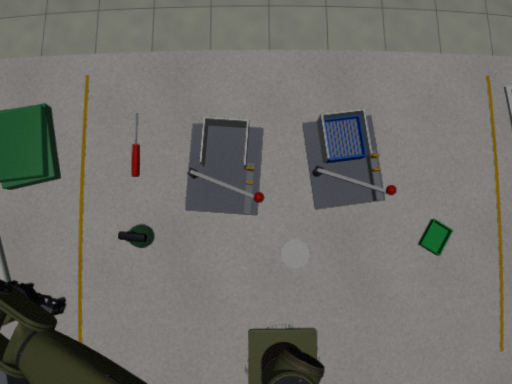

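View pics/wrist0.png

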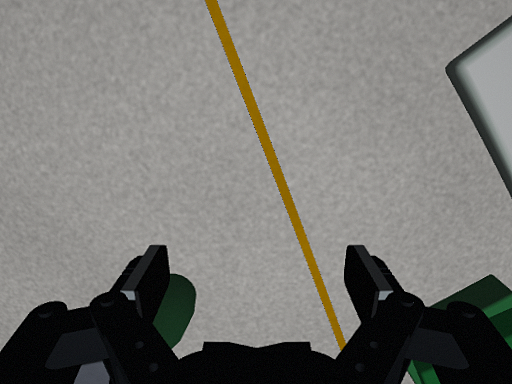

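The top view shows the loaded carrier (blue tray) on the right, with its knob near (391,190) and its pivot near (318,171). The spray bottle is near (137,236), and the empty carrier's knob is near (258,197). Next I'll enlarge the loaded carrier.

```bash
python3 - <<'E'
import cv2,numpy as np
for n,(x0,y0,x1,y1) in dict(top=(295,100,405,215),scene=(95,130,225,255)).items():
    im=np.load(n+"0.npz")["img"][y0:y1,x0:x1,::-1]
    im=cv2.convertScaleAbs(im,alpha=1.6)
    k=5 if n=="top" else 4.6
    im=cv2.resize(im,None,fx=k,fy=k,interpolation=cv2.INTER_CUBIC)
    for i in range(x0,x1,10): cv2.putText(im,str(i),(int((i-x0)*k),8),0,.3,(0,255,255));cv2.line(im,(int((i-x0+.5)*k),10),(int((i-x0+.5)*k),15),(0,255,255))
    for i in range(y0,y1,10): cv2.putText(im,str(i),(0,int((i-y0+.5)*k)+3),0,.3,(0,255,255))
    cv2.imwrite(f"pics/{n}_c.png",im)
    full=np.load(n+"0.npz")["img"].astype(int)
    m=((full[:,:,0]>90)&(full[:,:,1]<50)&(full[:,:,2]<60)).astype(np.uint8)
    r=cv2.connectedComponentsWithStats(m)
    for s,c in zip(r[2],r[3]):
        if s[4]>8: print(n,s,c)
E
```

```text
top [     0      0    512    384 196350] [255.57102114 191.52687038]
top [132 144   6  32 168] [134.45833333 159.61309524]
top [389 185   7   8  46] [391.82608696 188.84782609]
top [255 193   8   7  44] [258.20454545 196.11363636]
scene [     0      0    512    384 196598] [255.50194814 191.5009054 ]
```

View pics/top_c.png

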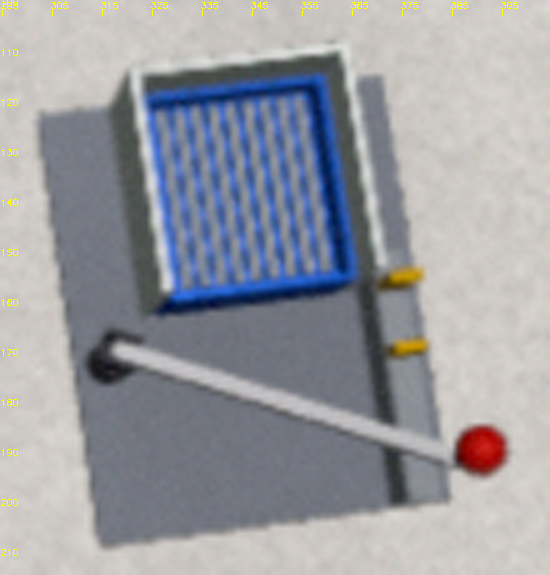

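View pics/scene_c.png

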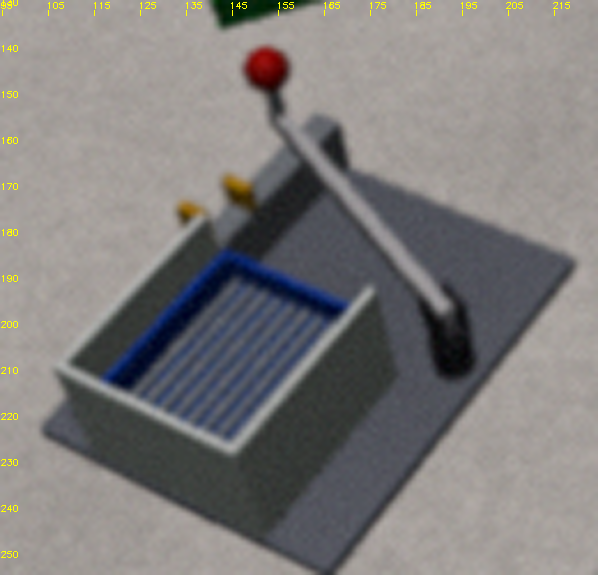

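```bash
cat > h.py <<'E'
import numpy as np,cv2
def cam(n): return np.load(n+".npz")
def ray(c,u,v):
    K=np.array([[c["fx"],0,c["cx"]],[0,c["fy"],c["cy"]],[0,0,1]],float)
    p=cv2.undistortPoints(np.array([[[u,v]]],float),K,np.array([float(c["k1"]),0,0,0]))[0,0]
    R=np.array(c["R"]);return -R.T@np.array(c["t"]),R.T@np.array([p[0],p[1],1])
def atz(c,u,v,z):
    o,d=ray(c,u,v);return o+d*(z-o[2])/d[2]
def tri(*L):
    A=0;b=0
    for c,u,v in L:
        o,d=ray(c,u,v);d=d/np.linalg.norm(d);P=np.eye(3)-np.outer(d,d);A=A+P;b=b+P@o
    X=np.linalg.solve(A,b)
    return X,[np.linalg.norm(np.cross(X-ray(*l)[0],ray(*l)[1]/np.linalg.norm(ray(*l)[1]))) for l in L]
def proj(c,X):
    p=c["R"]@np.array(X)+c["t"];q=p[:2]/p[2];q=q*(1+c["k1"]*(q@q));return q*[c["fx"],c["fy"]]+[c["cx"],c["cy"]]
E
python3 - <<'E'
from h import *
t=cam("top0");s=cam("scene0")
T=lambda a,b:(a/5+295-.5,b/5+100-.5)
S=lambda a,b:(a/4.6+95-.5,b/4.6+130-.5)
print("ball",tri((t,*T(481,450)),(s,*S(266,68))), atz(t,*T(481,450),.105),atz(s,*S(266,68),.105))
print("pivot top",atz(t,*T(118,350),.067),"bar end",atz(t,*T(455,455),.067))
print("stop",atz(t,*T(404,276),.088),"lip",atz(t,*T(408,347),.074))
print("stop sc",atz(s,*S(191,211),.088),"lip",atz(s,*S(237,185),.074))
for p in [(40,115),(102,547),(449,498),(382,75)]: print("base",atz(t,*T(*p),.006))
for p in [(137,72),(346,48),(380,270)]: print("wall",atz(t,*T(*p),.08))
E
```

```text
ball (array([ 0.50700182, -0.30823582,  0.10422023]), [np.float64(0.0002601049411037944), np.float64(0.00026010494110387873)]) [ 0.50708487 -0.30819584  0.105     ] [ 0.50742004 -0.3072282   0.105     ]
pivot top [ 0.57097556 -0.10685323  0.067     ] bar end [ 0.50811432 -0.30504052  0.067     ]
stop [ 0.61065847 -0.27230016  0.088     ] lip [ 0.57110162 -0.2771279   0.074     ]
stop sc [ 0.61435734 -0.27011268  0.088     ] lip [ 0.57466292 -0.27464017  0.074     ]
base [ 0.7279309  -0.07172241  0.006     ]
base [ 0.45957031 -0.10401678  0.006     ]
base [ 0.4876745  -0.31980295  0.006     ]
base [ 0.75440357 -0.2886643   0.006     ]
wall [ 0.73419783 -0.1205154   0.08      ]
wall [ 0.74948964 -0.24603656  0.08      ]
wall [ 0.61570964 -0.26048612  0.08      ]
```

Estimates from the two views:

| Item | Value (m) |
|---|---|
| Ball now | (0.507, -0.308, 0.104) |
| Carrier yaw | about 7° |
| Pivot | about (0.572, -0.106) |
| Home ball | about (0.597, -0.314, 0.105) |

I'll go up first to clear the spray bottle, then across.

>>> drive_tool --increments '[0,0,40,0,0,0,0,0,40,0,0,0,13.5,-45.7,0,0,0,-4.3,13.5,-45.7,0,0,0,-4.3,13.5,-45.7,0,0,0,-4.3,13.5,-45.7,0,0,0,-4.3,13.5,-45.7,0,0,0,-4.3,13.5,-45.7,0,0,0,-4.3,13.5,-45.7,0,0,0,-4.3,13.5,-45.7,0,0,0,-4.3]' --grip 1

```text
time_s: 1.4
eef_pos: [0.3435, 0.2387, 0.3021]
ee_rot: [[-0.563, 0.827, 0.0], [0.827, 0.563, -0.0], [-0.0, 0.0, -1.0]]
force: [0.9, 0.0, -0.1]
gripper_width: 1.002
```

>>> drive_tool --increments '[13.5,-45.7,0,0,0,-4.3,13.5,-45.7,0,0,0,-4.3,13.5,-45.7,0,0,0,-4.3,13.5,-45.7,0,0,0,-4.3,13.5,-45.7,0,0,0,-4.3,13.5,-45.7,0,0,0,-4.3,13.5,-45.7,0,0,0,-4.3,13.5,-45.7,0,0,0,-4.3,13.5,-45.7,0,0,0,-4.3,13.5,-45.7,0,0,0,-4.3]'

```text
time_s: 2.65
eef_pos: [0.4786, -0.2184, 0.302]
ee_rot: [[0.153, 0.988, -0.0], [0.988, -0.153, 0.0], [0.0, -0.0, -1.0]]
force: [0.7, -0.0, 0.3]
gripper_width: 0.999
```

>>> drive_tool --increments '[13.5,-45.7,-30,0,0,-4.3,13.5,-45.7,-30,0,0,-4.3,0,0,0,0,0,0]'

```text
time_s: 3.02
eef_pos: [0.504, -0.3095, 0.2372]
ee_rot: [[0.3, 0.954, -0.007], [0.954, -0.3, 0.005], [0.002, -0.008, -1.0]]
force: [0.0, 0.4, -0.2]
gripper_width: 1.002
```

```bash
python3 - <<'E'
from workcell import ctrl
import cv2,numpy as np
from h import *
c=ctrl.read_camera("wrist");np.savez("w1.npz",**c);cv2.imwrite("pics/w1.png",c["img"][:,:,::-1])
s=ctrl.state();print(s["time_s"],s["eef_pos"],s["ee_rot"],s["joints"],np.degrees(np.arctan2(s["ee_rot"][1,1],s["ee_rot"][0,1])))
print(proj(c,[.507,-.308,.105]))
E
```

```text
3.075 [ 0.50460737 -0.30862177  0.23954505] [[ 0.29795175  0.95457237 -0.00404284]
 [ 0.95457902 -0.29793999  0.00326544]
 [ 0.00191257 -0.00483215 -0.9999865 ]] [-3.66550624e+01 -6.39421677e-01  1.00957723e+02  1.19927816e-02
  7.99792251e+01 -1.93227899e+01] -17.334125131141356
[259.21260124 170.5853027 ]
```

View pics/w1.png

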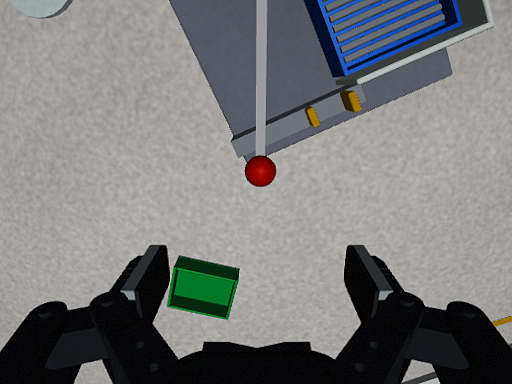

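The wrist view shows the ball at (260,171), against a predicted (259,171). The bar runs straight up the image, and the lip and stop are near (312,117) and (351,101). I'll check the notch position from this view.

```bash
python3 - <<'E'
from h import *
c=cam("w1")
im=cv2.resize(c["img"][70:190,220:380,::-1],None,fx=5,fy=5,interpolation=cv2.INTER_CUBIC);cv2.imwrite("pics/w1c.png",cv2.convertScaleAbs(im,alpha=1.5))
print(atz(c,260,171,.105),atz(c,312,117,.074),atz(c,351,101,.088))
E
```

```text
[ 0.50759319 -0.30861314  0.105     ] [ 0.57155915 -0.27870113  0.074     ] [ 0.60902274 -0.27301026  0.088     ]
```

View pics/w1c.png

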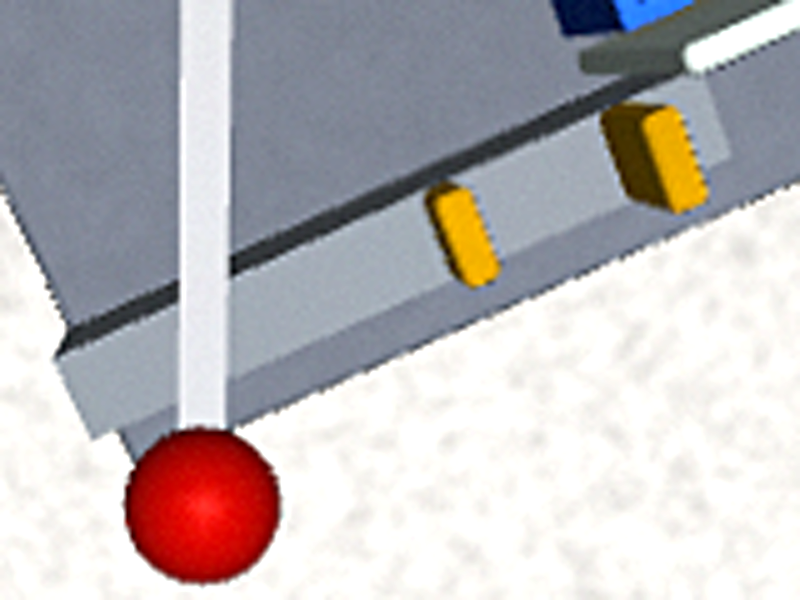

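```bash
python3 - <<'E'
from h import *
c=cam("w1")
l=atz(c,313.5,116.7,.074);s=atz(c,354.7,101.1,.088);print(l,s,(l+s)/2)
N=((l+s)/2)[:2]
yaw=np.radians(7.0);x=np.array([np.cos(yaw),np.sin(yaw)]);y=np.array([-x[1],x[0]])
P=N+.17*y; print("P",P,"home",P-.21*y)
b=np.array([.5073,-.3084])-P;r=np.hypot(*b);a0=np.arctan2(b[1],b[0]);a1=np.arctan2(-y[1],-y[0]);print(r,np.degrees([a0,a1]))
P=P+0; 
# waypoints: (angle, tilt)
prev=None
P=np.array([.5073,-.3084])-.21*b/r
for k,(f,t) in enumerate([(0,0),(0,2.5),(0,5),(0,7.5),(0,9.5)]+[(i/10,9.5) for i in range(1,11)]+[(1,7),(1,5),(1,2.5),(1,0)]):
    a=a0+f*(a1-a0);t=np.radians(t);rr=.21*np.cos(t)-.045*np.sin(t);z=.06+.21*np.sin(t)+.045*np.cos(t)
    X=np.r_[P+rr*np.array([np.cos(a),np.sin(a)]),z]
    if prev is not None: print(k,f,np.round(X,4),np.round((X-prev)*1000,1))
    prev=X
E
```

```text
[ 0.57307513 -0.27885639  0.074     ] [ 0.61239801 -0.27412126  0.088     ] [ 0.59273657 -0.27648883  0.081     ]
P [ 0.57201878 -0.10775598] home [ 0.59761134 -0.31619067]
0.2108234892683735 [-107.87737854  -83.        ]
1 0 [ 0.508  -0.3063  0.1141] [0.7 2.1 9.1]
2 0 [ 0.5087 -0.3039  0.1231] [0.8 2.4 9. ]
3 0 [ 0.5097 -0.3011  0.132 ] [0.9 2.8 8.9]
4 0 [ 0.5105 -0.2986  0.139 ] [0.8 2.5 7. ]
5 0.1 [ 0.5188 -0.3011  0.139 ] [ 8.3 -2.5  0. ]
6 0.2 [ 0.5272 -0.3032  0.139 ] [ 8.4 -2.1  0. ]
7 0.3 [ 0.5357 -0.3049  0.139 ] [ 8.5 -1.8  0. ]
8 0.4 [ 0.5442 -0.3063  0.139 ] [ 8.6 -1.4  0. ]
9 0.5 [ 0.5528 -0.3073  0.139 ] [ 8.6 -1.   0. ]
10 0.6 [ 0.5615 -0.308   0.139 ] [ 8.6 -0.6  0. ]
11 0.7 [ 0.5702 -0.3082  0.139 ] [ 8.7 -0.3  0. ]
12 0.8 [ 0.5788 -0.3081  0.139 ] [8.7 0.1 0. ]
13 0.9 [ 0.5875 -0.3076  0.139 ] [8.7 0.5 0. ]
14 1.0 [ 0.5961 -0.3067  0.139 ] [8.6 0.9 0. ]
15 1 [ 0.5965 -0.31    0.1303] [ 0.4 -3.2 -8.8]
16 1 [ 0.5968 -0.3123  0.1231] [ 0.3 -2.3 -7.1]
17 1 [ 0.5971 -0.3148  0.1141] [ 0.3 -2.5 -9. ]
18 1 [ 0.5974 -0.317   0.105 ] [ 0.3 -2.1 -9.1]
```

>>> drive_tool --increments '[1.3,-0.4,-30,0,0,0,0,0,-30,0,0,0,0,0,-30,0,0,0,0,0,-24,0,0,0,0,0,-14,0,0,0,0,0,-6,0,0,0,0,0,0,0,0,0,0,0,0,0,0,0]'

```text
time_s: 4.08
eef_pos: [0.5075, -0.309, 0.1097]
ee_rot: [[0.296, 0.955, 0.002], [0.955, -0.296, -0.001], [-0.001, 0.002, -1.0]]
force: [0.4, -0.5, -0.6]
gripper_width: 0.998
```

```bash
python3 - <<'E'
from workcell import ctrl
import cv2,numpy as np
c=ctrl.read_camera("wrist");cv2.imwrite("pics/w2.png",c["img"][:,:,::-1])
s=ctrl.state();print(s["time_s"],s["eef_pos"],s["ee_rot"][:,1:],s["force"])
E
```

```text
4.125 [ 0.50747225 -0.3090356   0.10955365] [[ 0.95505065  0.00158872]
 [-0.29643686 -0.00114213]
 [ 0.00185588 -0.99999809]] [-0.19608053 -0.42147523 -0.21580467]
```

View pics/w2.png

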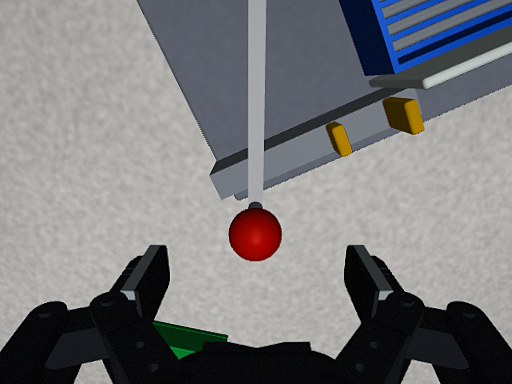

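The ball at (255,235) is midway between the jaws, whose inner faces are at x of about 167 and 346. I'll close the gripper.

>>> drive_tool --increments '[0,0,-1.5,0,0,0,0,0,0,0,0,0,0,0,0,0,0,0,0,0,0,0,0,0,0,0,0,0,0,0,0,0,0,0,0,0,0,0,0,0,0,0,0,0,0,0,0,0]' --grip -1

```text
time_s: 5.12
eef_pos: [0.5082, -0.3098, 0.1106]
ee_rot: [[0.296, 0.955, 0.003], [0.955, -0.296, -0.003], [-0.002, 0.004, -1.0]]
force: [-2.4, 1.9, 12.0]
gripper_width: 0.004
```

```bash
python3 - <<'E'
from workcell import ctrl
import cv2,numpy as np
c=ctrl.read_camera("wrist");cv2.imwrite("pics/w3.png",c["img"][:,:,::-1])
E
```

```text
(no output)
```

View pics/w3.png

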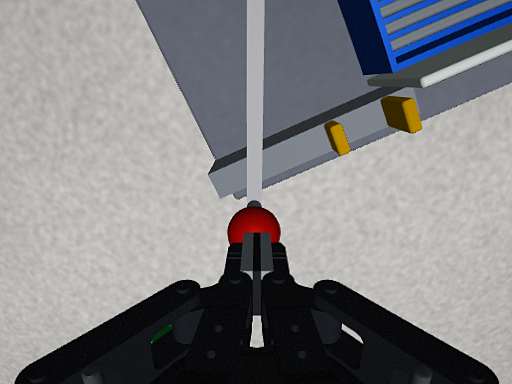

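```bash
python3 - <<'E'
from workcell import ctrl
from h import *
c=ctrl.read_camera("wrist");np.savez("w3.npz",**c)
s=ctrl.state();p=s["eef_pos"];R=s["ee_rot"];print(p,s["force"],s["moment"],s["gripper_width"])
for d in (-.01,0,.003,.022): print(d,proj(c,p+R[:,2]*d))
print("ball",proj(c,[.5073,-.3084,.105]), "cam pos",-c["R"].T@c["t"])
c2=ctrl.read_camera("scene");cv2.imwrite("pics/s3.png",cv2.resize(c2["img"][100:220,90:250,::-1],None,fx=5,fy=5,interpolation=cv2.INTER_CUBIC))
E
```

```text
[ 0.50820489 -0.30979637  0.11055278] [-3.08466678  2.54514961 12.15016758] [ 0.27964199  0.60032724 -0.04402354] 0.000736640010746726
-0.01 [254.70806808 247.78438614]
0 [254.81650722 238.64687432]
0.003 [254.84678039 236.09776563]
0.022 [255.01799815 221.69547725]
ball [252.56623587 232.28965031] cam pos [ 0.53269814 -0.2325054   0.26248239]
```

View pics/s3.png

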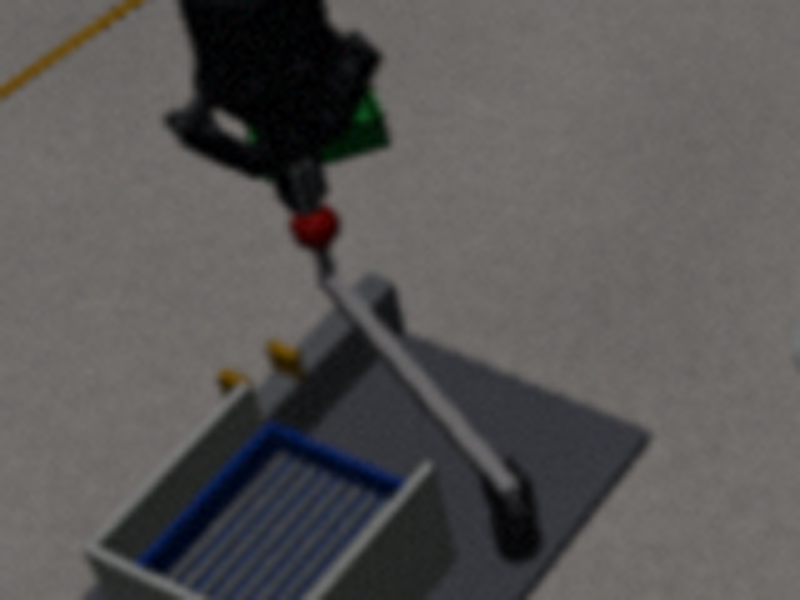

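```bash
python3 - <<'E'
from workcell import ctrl
from h import *
c=ctrl.read_camera("top");np.savez("t3.npz",**c)
a=cv2.convertScaleAbs(c["img"][160:230,360:440,::-1],alpha=1.8)
cv2.imwrite("pics/t3.png",cv2.resize(a,None,fx=8,fy=8,interpolation=cv2.INTER_CUBIC))
c2=ctrl.read_camera("scene");np.savez("s3.npz",**c2)
a=cv2.convertScaleAbs(c2["img"][110:160,120:190,::-1],alpha=2.5)
cv2.imwrite("pics/s3c.png",cv2.resize(a,None,fx=10,fy=10,interpolation=cv2.INTER_CUBIC))
a=cv2.convertScaleAbs(cam("w3")["img"][190:290,190:320,::-1],alpha=2)
cv2.imwrite("pics/w3c.png",cv2.resize(a,None,fx=6,fy=6,interpolation=cv2.INTER_CUBIC))
p=ctrl.state()["eef_pos"]
for z in (p[2]+.02,p[2],p[2]-.022): print(z,proj(c,[*p[:2],z]),proj(c2,[*p[:2],z]))
E
```

```text
0.13053192495912444 [394.15954929 188.15010533] [149.76203495 137.61509746]
0.11053192495912445 [391.84914798 188.90351653] [151.14882605 142.71359578]
0.08853192495912446 [389.39170109 189.70439129] [152.64050493 148.18491063]
```

View pics/t3.png

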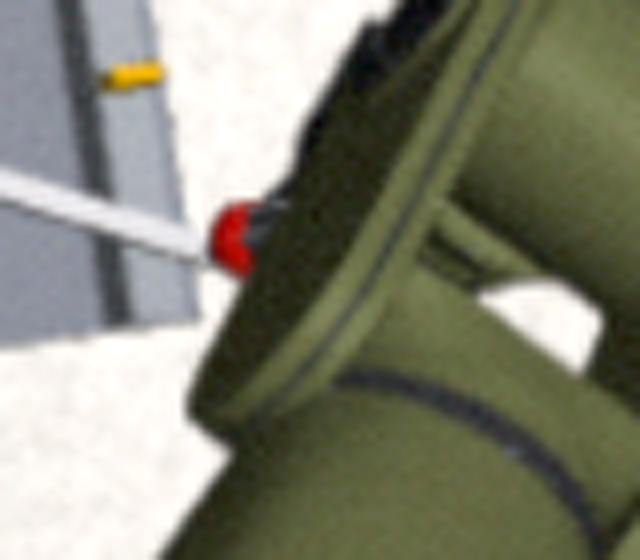

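View pics/s3c.png

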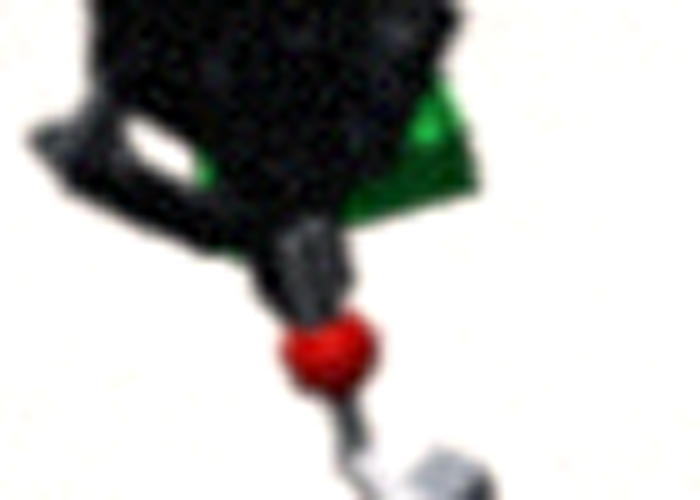

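View pics/w3c.png

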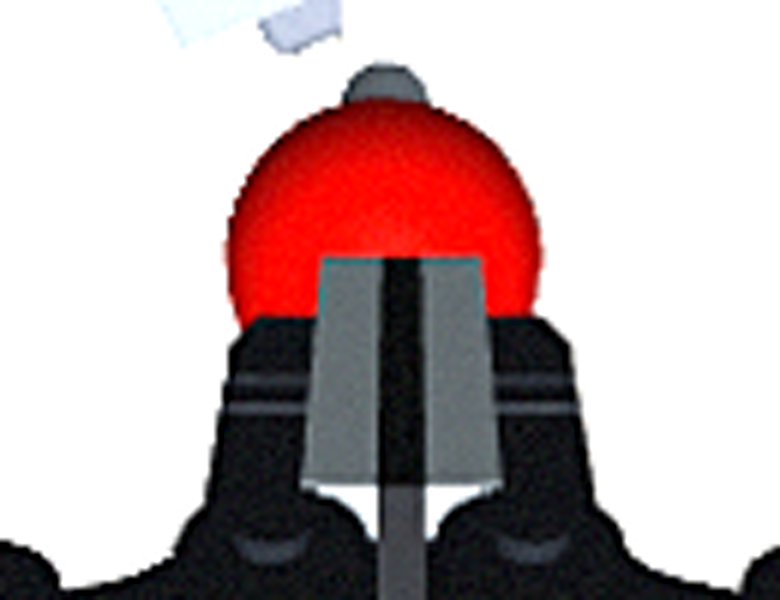

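```bash
python3 - <<'E'
from workcell import ctrl
from h import *
c=cam("w3");s=ctrl.state();p=s["eef_pos"];R=s["ee_rot"]
for ox in (0,.011):
  for d in (-.015,-.01,-.005,0,.01,.022): print(ox,d,proj(c,p+R[:,0]*ox+R[:,2]*d))
s3=cam("s3")
for d in (-.015,-.01,-.005,0,.01,.022): print(d,proj(s3,p+R[:,0]*.011+R[:,2]*d))
E
```

```text
0 -0.015 [254.62242476 252.71096382]
0 -0.01 [254.68219392 247.73528102]
0 -0.005 [254.73863847 243.0391917 ]
0 0 [254.79202266 238.60022659]
0 0.01 [254.89053689 230.41498943]
0 0.022 [254.99609987 221.65315516]
0.011 -0.015 [254.563692   233.10053649]
0.011 -0.01 [254.62688472 228.58503002]
0.011 -0.005 [254.68645027 224.33107677]
0.011 0 [254.74268753 220.31691874]
0.011 0.01 [254.84621945 212.93222428]
0.011 0.022 [254.95681117 205.05152467]
-0.015 [151.89412119 140.89210688]
-0.01 [152.23152934 142.17240522]
-0.005 [152.56712783 143.44510442]
0 [152.90092877 144.7102643 ]
0.01 [153.56318614 147.2182028 ]
0.022 [154.34860195 150.1888927 ]
```

```bash
python3 - <<'E'
from h import *
from scipy.spatial.transform import Rotation
c=cam("w1")  # open; state known
p=np.array([.50460737,-.30862177,.23954505]);R=np.array([[.29795,.95457,-.00404],[.95458,-.29794,.00327],[.00191,-.00483,-.99999]])
for u,v in((167,246),(346,246),(167,298),(346,298)):
    o,d=ray(c,u,v); o=R.T@(o-p); d=R.T@d
    k=(np.sign(d[1])*.0425-o[1])/d[1]; print(np.round((o+k*d)*1000,1), "cam",np.round(o*1000))
E
```

```text
[  5.7 -42.5 -18.3] cam [  80.    1. -150.]
[  8.   42.5 -22.4] cam [  80.    1. -150.]
[-17.8 -42.5 -27.2] cam [  80.    1. -150.]
[-14.8  42.5 -30.9] cam [  80.    1. -150.]
```

The fingers shut on top of the ball. Both views, and the contact with the ball top at z 0.12, put the shut fingertips about 10 mm behind the reported TCP rather than 22 mm ahead of it. So I need to grasp about 32 mm lower. I'll lift off, open and descend again.

>>> drive_tool --increments '[0,0,15,0,0,0,0,0,10,0,0,0]'

```text
time_s: 5.62
eef_pos: [0.5071, -0.3087, 0.1328]
ee_rot: [[0.296, 0.955, 0.001], [0.955, -0.296, -0.0], [-0.0, 0.001, -1.0]]
force: [1.1, 0.3, 0.1]
gripper_width: -0.003
```

>>> drive_tool --increments '[0,3,0,0,0,0,0,0,0,0,0,0,0,0,0,0,0,0,0,0,0,0,0,0,0,0,0,0,0,0]' --grip 1

```text
time_s: 6.25
eef_pos: [0.5068, -0.3055, 0.1315]
ee_rot: [[0.297, 0.955, -0.0], [0.955, -0.297, 0.0], [0.0, -0.0, -1.0]]
force: [0.5, -0.0, 0.3]
gripper_width: 1.0
```

```bash
python3 - <<'E'
from workcell import ctrl
from h import *
c=ctrl.read_camera("wrist");np.savez("w4.npz",**c)
s=ctrl.state();print(s["time_s"],s["eef_pos"],s["force"],s["gripper_width"])
a=c["img"][:,:,::-1];cv2.imwrite("pics/w4.png",cv2.convertScaleAbs(a,alpha=1.5))
print(proj(c,[.5073,-.3084,.105]))
E
```

```text
6.3 [ 0.50680272 -0.30558608  0.13164308] [ 0.00246451  0.03644623 -0.69231239] 1.0020819157888006
[257.22971545 222.31753477]
```

View pics/w4.png

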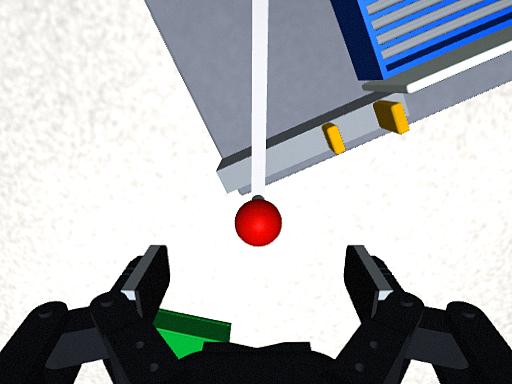

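The ball is unmoved at (258,222) and the jaws are open around it.

>>> drive_tool --increments '[0,0,-20,0,0,0,0,0,-15,0,0,0,0,0,-10,0,0,0,0,0,0,0,0,0,0,0,0,0,0,0]'

```text
time_s: 6.92
eef_pos: [0.5071, -0.3058, 0.0871]
ee_rot: [[0.296, 0.955, 0.0], [0.955, -0.296, -0.0], [-0.0, 0.0, -1.0]]
force: [-0.7, 0.8, -0.4]
gripper_width: 1.002
```

```bash
python3 - <<'E'
from workcell import ctrl
from h import *
c=ctrl.read_camera("wrist");np.savez("w5.npz",**c)
s=ctrl.state();print(s["time_s"],s["eef_pos"],s["force"])
a=c["img"][:,:,::-1];cv2.imwrite("pics/w5.png",cv2.convertScaleAbs(a,alpha=1.5))
c=ctrl.read_camera("scene");a=cv2.convertScaleAbs(c["img"][90:190,90:220,::-1],alpha=2.5)
cv2.imwrite("pics/s5.png",cv2.resize(a,None,fx=6,fy=6,interpolation=cv2.INTER_CUBIC))
E
```

```text
6.975 [ 0.50730317 -0.3059287   0.08749567] [ 0.20999988 -0.45546867  0.69541469]
```

View pics/w5.png

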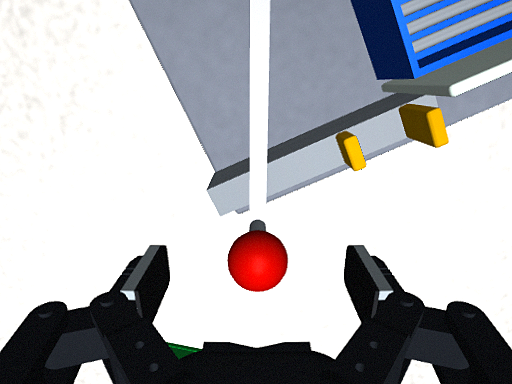

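View pics/s5.png

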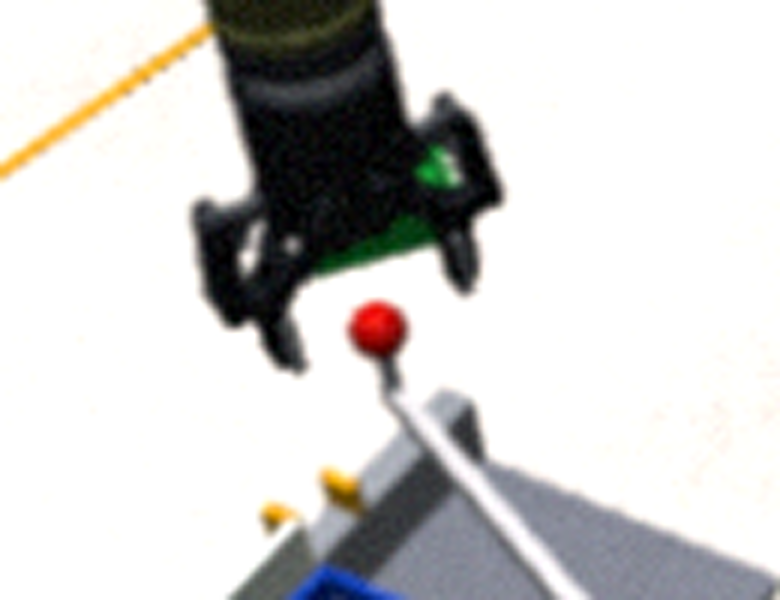

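The scene crop shows the open tips, near (292,368) and (465,290), level with the ball centre at (378,328). I'll go 11 mm lower and close.

>>> drive_tool --increments '[0,0,-11,0,0,0,0,0,0,0,0,0]'

```text
time_s: 7.28
eef_pos: [0.5061, -0.305, 0.0745]
ee_rot: [[0.296, 0.955, -0.002], [0.955, -0.296, 0.001], [0.001, -0.002, -1.0]]
force: [0.3, -0.3, -0.0]
gripper_width: 1.0
```

>>> drive_tool --increments '[0,0,0,0,0,0,0,0,0,0,0,0,0,0,0,0,0,0,0,0,0,0,0,0,0,0,0,0,0,0,0,0,0,0,0,0]' --grip -1

```text
time_s: 8.02
eef_pos: [0.5072, -0.3058, 0.0763]
ee_rot: [[0.296, 0.955, 0.001], [0.955, -0.296, -0.0], [-0.0, 0.001, -1.0]]
force: [0.5, 0.8, 3.3]
gripper_width: 0.316
```

```bash
python3 - <<'E'
from workcell import ctrl
from h import *
c=ctrl.read_camera("wrist")
s=ctrl.state();print(s["time_s"],s["eef_pos"],s["force"],s["gripper_width"])
a=cv2.convertScaleAbs(c["img"][:,:,::-1],alpha=1.5)
cv2.imwrite("pics/w6.png",a)
E
```

```text
8.075 [ 0.50719768 -0.30577599  0.07637899] [-0.12685765  0.52445818  2.42863253] 0.31952865786705675
```

View pics/w6.png

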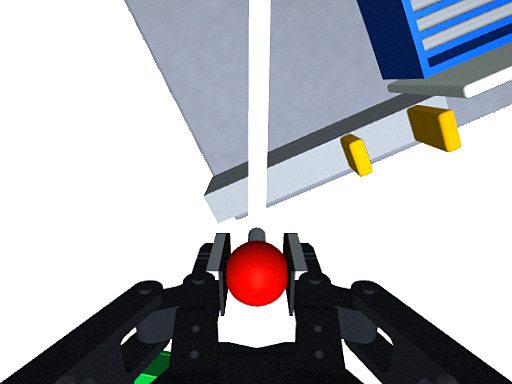

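The ball is gripped between the pads (opening 0.32, about 30 mm). Now I'll lift it along the tilt arc.

>>> drive_tool --increments '[0.3,1,4.5,0,0,0,0.4,1.1,4.6,0,0,0,0.4,1.2,4.5,0,0,0,0.4,1.2,4.5,0,0,0,0.4,1.4,4.5,0,0,0,0.5,1.4,4.4,0,0,0,0.4,1.3,3.5,0,0,0,0.4,1.2,3.5,0,0,0,0,0,0,0,0,0]'

```text
time_s: 9.2
eef_pos: [0.5103, -0.2954, 0.11]
ee_rot: [[0.296, 0.955, 0.0], [0.955, -0.296, 0.0], [0.0, 0.0, -1.0]]
force: [0.7, -0.8, -3.4]
gripper_width: 0.319
```

```bash
python3 - <<'E'
from workcell import ctrl
from h import *
c=ctrl.read_camera("wrist")
s=ctrl.state();print(s["time_s"],s["eef_pos"],s["force"],s["gripper_width"])
cv2.imwrite("pics/w7.png",cv2.convertScaleAbs(c["img"][:,:,::-1],alpha=1.5))
c=ctrl.read_camera("scene");np.savez("s7.npz",**c);a=cv2.convertScaleAbs(c["img"][90:220,90:220,::-1],alpha=2.2)
cv2.imwrite("pics/s7.png",cv2.resize(a,None,fx=4.6,fy=4.6,interpolation=cv2.INTER_CUBIC))
E
```

```text
9.25 [ 0.51016229 -0.29550329  0.10977788] [ 0.25643462 -0.43418808 -2.08838585] 0.31835501952407214
```

View pics/s7.png

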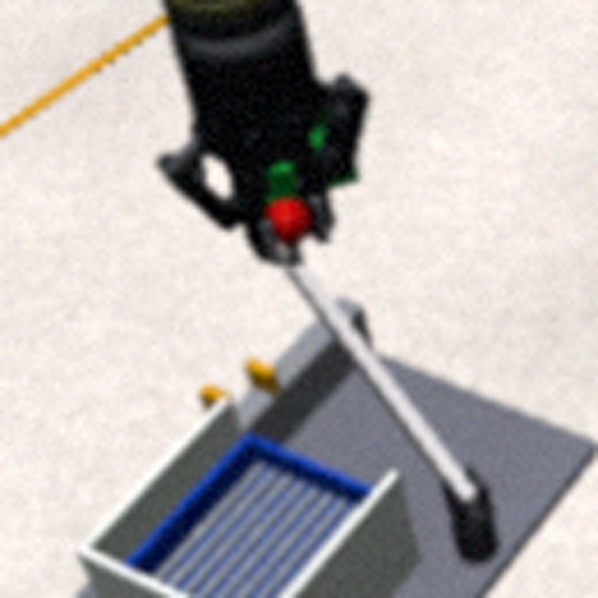

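View pics/w7.png

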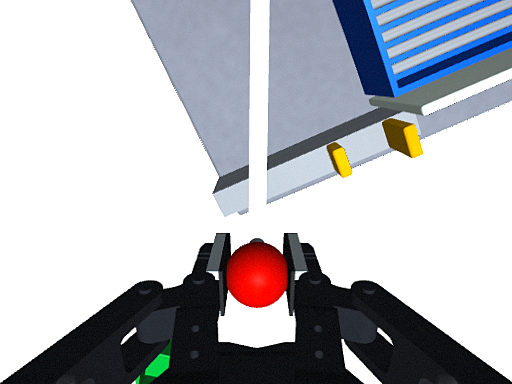

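The bar is up about 33 mm and the ball is still in the jaws at (257,274). Now I'll swing it over the lip.

>>> drive_tool --increments '[8.3,-2.5,0,0,0,2.5,8.4,-2.1,0,0,0,2.5,8.5,-1.8,0,0,0,2.5,8.6,-1.4,0,0,0,2.5,8.6,-1.0,0,0,0,2.5,8.6,-0.6,0,0,0,2.5,8.7,-0.3,0,0,0,2.5,8.7,0.1,0,0,0,2.5,8.7,0.5,0,0,0,2.5,8.6,0.9,0,0,0,2.4]'

```text
time_s: 10.55
eef_pos: [0.5962, -0.3037, 0.1096]
ee_rot: [[-0.136, 0.991, -0.001], [0.991, 0.136, 0.0], [0.001, -0.001, -1.0]]
force: [0.0, -0.1, -2.9]
gripper_width: 0.317
```

>>> drive_tool --increments '[0,0,0,0,0,0,0,0,0,0,0,0]'

```text
time_s: 10.8
eef_pos: [0.5957, -0.3037, 0.1096]
ee_rot: [[-0.133, 0.991, -0.0], [0.991, 0.133, 0.001], [0.001, -0.0, -1.0]]
force: [-0.0, 1.0, -3.6]
gripper_width: 0.32
```

```bash
python3 - <<'E'
from workcell import ctrl
from h import *
c=ctrl.read_camera("wrist");np.savez("w8.npz",**c)
s=ctrl.state();print(s["time_s"],s["eef_pos"],s["force"],s["gripper_width"])
cv2.imwrite("pics/w8.png",cv2.convertScaleAbs(c["img"][:,:,::-1],alpha=1.5))
c=ctrl.read_camera("scene");a=cv2.convertScaleAbs(c["img"][90:220,90:220,::-1],alpha=2.2)
cv2.imwrite("pics/s8.png",cv2.resize(a,None,fx=4.6,fy=4.6,interpolation=cv2.INTER_CUBIC))
E
```

```text
10.85 [ 0.59561251 -0.30374029  0.10966973] [-0.70384509  1.38294506 -3.4868743 ] 0.3164934612513766
```

View pics/s8.png

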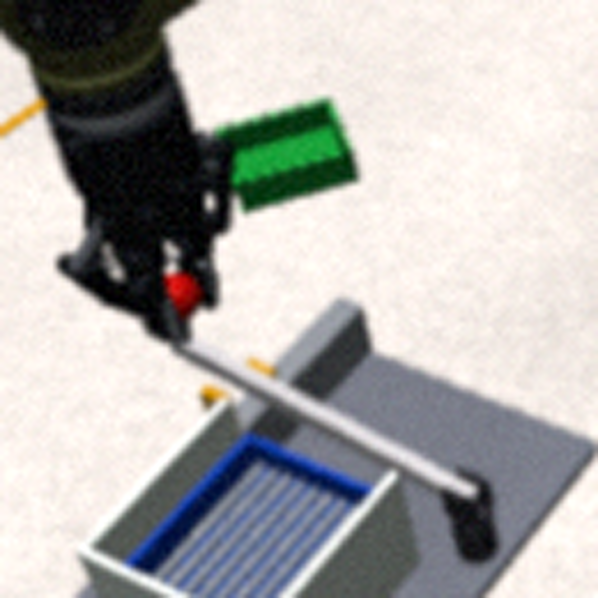

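View pics/w8.png

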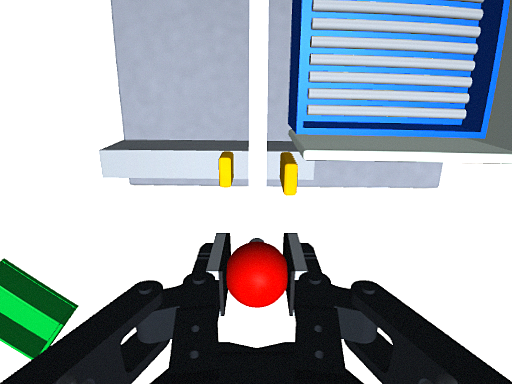

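The bar, centred at column 258, is midway between the cheeks (inner edges at 233 and 283). Now I'll lower it along the arc.

>>> drive_tool --increments '[0.2,-1.2,-3.5,0,0,0,0.2,-1.3,-3.5,0,0,0,0.2,-1.5,-4.4,0,0,0,0.2,-1.4,-4.5,0,0,0,0.2,-1.3,-4.5,0,0,0,0.1,-1.3,-4.5,0,0,0,0.1,-1.2,-4.5,0,0,0,0.1,-1.1,-4.2,0,0,0,0,0,0,0,0,0]'

```text
time_s: 12.02
eef_pos: [0.5972, -0.3137, 0.0765]
ee_rot: [[-0.133, 0.991, -0.0], [0.991, 0.133, 0.001], [0.001, -0.0, -1.0]]
force: [-0.8, 6.2, -0.1]
gripper_width: 0.321
```

```bash
python3 - <<'E'
from workcell import ctrl
from h import *
c=ctrl.read_camera("wrist")
s=ctrl.state();print(s["time_s"],s["eef_pos"],s["force"],s["gripper_width"])
cv2.imwrite("pics/w9.png",cv2.convertScaleAbs(c["img"][:,:,::-1],alpha=1.3))
E
```

```text
12.075 [ 0.59716685 -0.31366951  0.07650512] [-1.2107562   5.10466792 -0.34348197] 0.31854212423784267
```

View pics/w9.png

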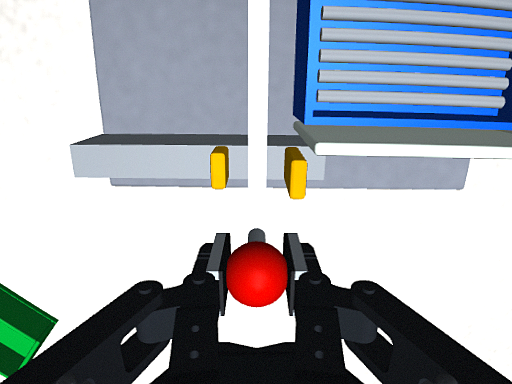

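The bar lies between the cheeks and is down at its rest height. I'll release it and rise straight up.

>>> drive_tool --increments '[0,0,0,0,0,0,0,0,0,0,0,0,0,0,0,0,0,0,0,0,0,0,0,0,0,0,0,0,0,0,0,0,0,0,0,0]' --grip 1

```text
time_s: 12.82
eef_pos: [0.597, -0.3143, 0.0762]
ee_rot: [[-0.133, 0.991, -0.0], [0.991, 0.133, -0.0], [-0.0, -0.0, -1.0]]
force: [0.7, -0.6, 0.5]
gripper_width: 0.995
```

>>> drive_tool --increments '[0,0,15,0,0,0,0,0,25,0,0,0,0,0,35,0,0,0,0,0,40,0,0,0,-10,0,30,0,0,0,0,0,0,0,0,0]'

```text
time_s: 13.58
eef_pos: [0.5886, -0.3154, 0.2266]
ee_rot: [[-0.133, 0.991, 0.007], [0.991, 0.133, -0.005], [-0.005, 0.006, -1.0]]
force: [-0.3, 0.6, 0.4]
gripper_width: 1.001
```

```bash
python3 - <<'E'
from workcell import ctrl
from h import *
s=ctrl.state();print(s["time_s"],s["eef_pos"],s["force"],s["gripper_width"])
c=ctrl.read_camera("wrist");np.savez("w10.npz",**c)
cv2.imwrite("pics/w10.png",cv2.resize(cv2.convertScaleAbs(c["img"][60:210,180:370,::-1],alpha=1.3),None,fx=4,fy=4,interpolation=cv2.INTER_CUBIC))
c=ctrl.read_camera("scene");np.savez("s10.npz",**c)
cv2.imwrite("pics/s10f.png",c["img"][:,:,::-1])
a=cv2.convertScaleAbs(c["img"][100:220,90:220,::-1],alpha=2.2)
cv2.imwrite("pics/s10.png",cv2.resize(a,None,fx=4.6,fy=4.6,interpolation=cv2.INTER_CUBIC))
E
```

```text
13.575 [ 0.58855349 -0.31544281  0.22661838] [-0.30404708  0.64979748  0.36068382] 1.0009542174162087
```

View pics/w10.png

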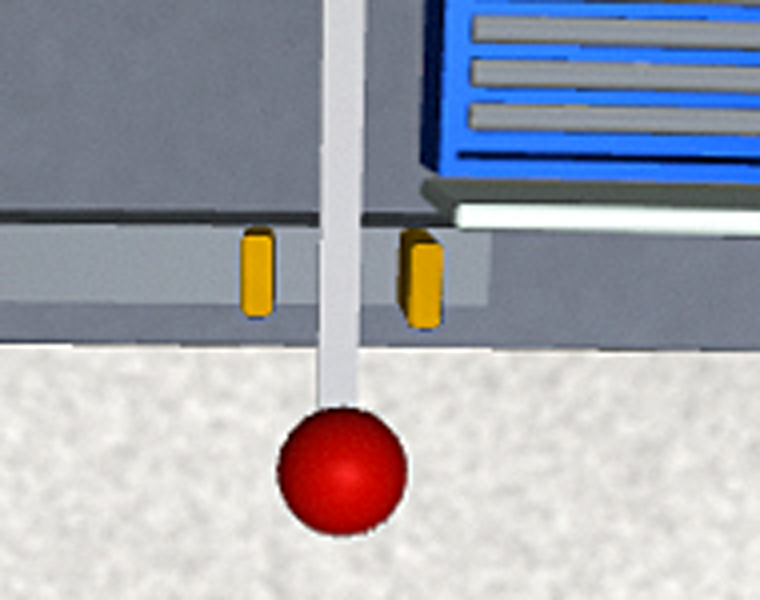

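View pics/s10.png

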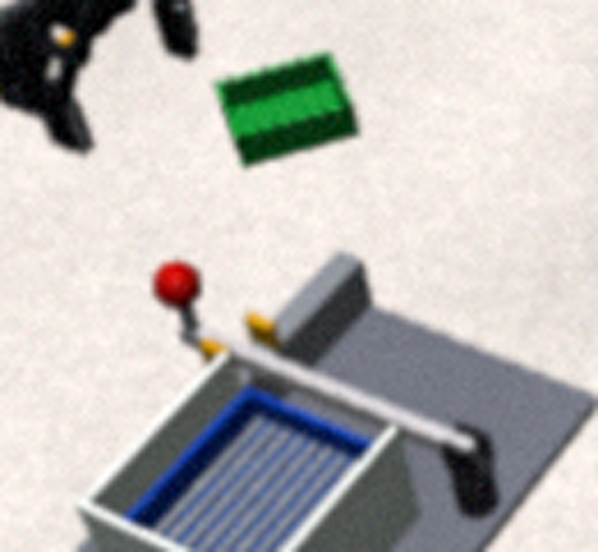

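View pics/s10f.png

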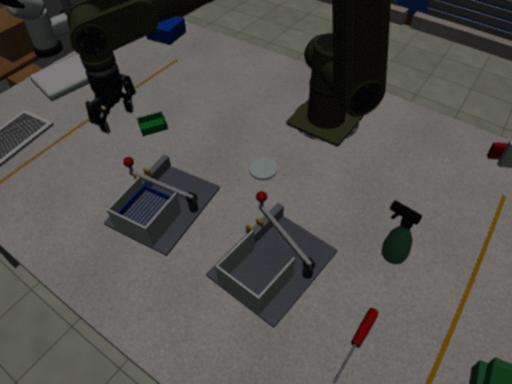

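Next I'll check that the ball is at its resting height by triangulating it.

```bash
python3 - <<'E'
from h import *
from workcell import ctrl
w=cam("w10");s=cam("s10")
print(tri((w,342/4+180-.5+.1,471/4+60-.5),(s,177/4.6+90-.4,284/4.6+100-.4)))
st=ctrl.state();print(st["time_s"],st["joint_vel"].round(2))
E
```

```text
(array([ 0.59766328, -0.31627098,  0.10385326]), [np.float64(0.0008150935383129995), np.float64(0.000815093538312975)])
13.675 [ 0.09  1.56  1.77 -0.    0.07 -0.02]
```

>>> drive_tool --increments '[0,0,0,0,0,0,0,0,0,0,0,0,0,0,0,0,0,0]'

```text
time_s: 14.05
eef_pos: [0.5868, -0.3141, 0.2202]
ee_rot: [[-0.133, 0.991, -0.001], [0.991, 0.133, 0.001], [0.001, -0.001, -1.0]]
force: [-0.7, -0.1, 0.1]
gripper_width: 1.0
```

```bash
python3 -c "
from workcell import ctrl
print(ctrl.close_job())"
```

```text
the job is handed in; nothing more can be done
None
```

The loaded carrier's latch bar is down in its notch and the job was handed in at about 14 s. I took the bar by its red knob, lifted it about 33 mm over the lip, swung it about 25° and lowered it. Then I released it and backed off.

**Last checks:**
- The wrist view shows the bar centred between the yellow cheeks.
- The ball triangulates to (0.598, -0.316, 0.104) m, against the expected home of (0.598, -0.316, 0.105) m.
- In the last scene picture the empty carrier's latch and the spray bottle look as they did at the start.

**What went wrong:** the first grasp shut on top of the ball and pressed down with about 12 N, without visibly moving it. The shut fingertips were about 10 mm behind the reported TCP, not 22 mm ahead as stated. I grasped about 32 mm lower on the second try, and it held throughout.

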